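Tip the cheese trier out of its tube and set it on the rest

ROBOT

A 6-joint arm with a two-finger parallel gripper is mounted at the origin on a cart in front of the work surface, level with it; the furniture and walls round the work are solid. World frame = base frame: x ahead of the robot, y to its left, z up, the work surface at z = 0. Lengths are in m, angles in rad, forces in N, time in s.
With the tool pointing down it reaches from about 0.275 to 0.85 m from the base axis. Payload 19 kg.
Tool frame: the origin (TCP) lies between the finger pads; the fingertips stand ctrl.tips_ahead ahead of it and the grasp point (between the pads) lies 11 mm behind it (ctrl.tips_ahead is the distance from the TCP to the fingertips, in m); z points along the fingers, y is the line along which they close (so a half turn about z gives the same grasp; the last joint's range is limited). The gripper opens to 85 mm and grips with 20 to 120 N. Pads are 22 mm wide; open, the fingers measure 114 mm over their backs; the gripper's body (76 mm by 85 mm) begins 54 mm behind the grasp point. The pads swing forward as they close: fully open they stand 13 mm farther back than shut.
Start: joints at [1.139, 0.15, 1.437, -0, 1.554, -0.134], TCP at [0.169, 0.55, 0.239] pointing down, gripper open.
Joint ranges: [-2.8, 2.8], [-0.68, 2.1], [0.12, 2.68], [-1.39, 4.53], [0.16, 2.79], [-2.81, 2.81]. Speed limits (rad/s): [1.89, 1.89, 2.22, 3.01, 3.01, 3.01].

INTERFACE

Orientations are given as a 3x3 rotation matrix whose columns are the frame's x, y, z axes.
In Python, from cell import ctrl gives the robot as it stands. The module is installed in compiled form; this text tells all that it offers.
- The arm moves only by the shell command python3 -m inch 'ROWS'. ROWS is JSON, a list that holds one entry, the list of rows, each a list of 7 numbers: the shift along the world's x, y, z in cm, then the turn, a rotation vector about the world's x, y, z in rad, then the opening, from -1 (shut) to 1 (fully open). In form: [[[dx, dy, dz, ax, ay, az, hand], ...]]. A call has 1 to 8 rows; each row shifts and turns the commanded pose from where the row before left it; what a row does not reach is not made up. A row lasts 1/10 s, in which the tool goes at most 50 mm and 8.59 degrees, less where a joint would pass 70% of its speed; a pose out of reach is approached as far as the arm can. A call is refused whole if a number of a shift passes 5 or a number of a turn 0.15, either way. A call with a gripper value outside its range is refused whole. The fingers move at their own pace and stop on an object; the grip force is fixed at half the most. Time passes only in rows, so rows that do not move let the fingers close. It gives the time, the measured TCP pose, the force, the opening and the grip force at its end, in the units of the state.
- ctrl.observe(): the state, without advancing time (a new reading comes with each control period).
- ctrl.get_image(name): name is "side" or "top"; returns a dict with "frame" (480x640x3 uint8, blue, green, red), "fx", "fy", "cx", "cy" (pixels), "R" (3x3) and "t" (3): a world point X has camera coordinates R X + t. Camera axes: x right, y down, z forward; pixel columns grow to the right and rows downward; lengths in m; the calibration is good to about 2 mm. A picture is of the moment at which its call begins. There is no depth.
- ctrl.finish_job(): hands the job in; it is judged then, once.
Trained networks look in the newest picture that a camera, given by its name, has taken for a name from the list of things; names that differ only in an ending like _2 or _b are one class to them, and where a whole thing is asked for, a point or a joint stands for the part that bears it (a point fixed in the world has none). Each returns a list of dicts, best first, with "confidence" (0 to 1); they miss things now and then, are a little off and sometimes report something else, mostly with a low value. They report only what shows in the picture. A call takes as long as a camera call.
- ctrl.regions_of(camera, name): "mask" (480x640 bool, what is visible of it) and "extent" ([left, top, right, bottom] in pixels, round what is visible of it).
- ctrl.tip_of(camera, name): "xy" ([column, row] in pixels: a listed point, or the origin of a listed thing).
The state is a dict: "clock": time; "joints": joint angles; "qvel": joint speeds; "joint_efforts": joint torques, N m; "tcp_pos": TCP position; "ee_rot": TCP orientation; "contact_force": force on the tool from outside, world axes, zero at the start; "moment": the same for the moment, N m; "grip_width": finger opening in m; "finger_force": force on a finger pad.
Only numpy, scipy, OpenCV 4.12 (cv2) and the standard library are available. Lean on these libraries where they do the work, as an engineer would, in place of code of your own. Each camera call takes 0.05 s, during which the arm holds its last target. There are 200 camera calls.

TASK

Take the cheese trier out of its clear storage tube: tip the tube mouth-down over the black rubber pad so that the trier slides against the pad and only part of its handle sticks out, then lay the tube back in its aluminium cradle, with the handle still sticking out, and let go of it. Then draw the trier out by its handle and lay it along the two grooves of the white rest, leaving the empty tube in the cradle and the cheeses around undisturbed.

Things in the scene. Friction and masses are not known exactly. Their poses are not given: they have to be found in the camera images.
- tube: clear tube 154 mm long, outer diameter 34, bore 25, 0.16 kg, far end closed by a blue plug; grip its blue sleeve (52 mm long, 37 mm diameter). Origin on the axis at the sleeve's middle; x axis points to the closed end; open mouth at x = -75 mm, inner end wall +70. Lies level in the cradle, mouth towards the robot. What lies in it begins to slide at a tilt between 16 and 27 degrees and stays put at less
- tube_mouth (a point): centre of the tube's open mouth, on its axis
- trier: cheese trier, a rod 120 mm long, 0.07 kg: dark wooden handle 60 mm long, 18 mm diameter, then a round steel blade 60 mm long, 16.4 mm diameter. Origin on its axis at its balance point, 72 mm from the handle's butt; x axis points to the blade tip. Starts loose inside the tube, handle to the mouth, butt 15 to 24 mm inside it, on the bottom of the bore, its axis 3.5 mm below the tube's
- trier_butt (a point): centre of the flat butt end of the trier's handle, on its axis; its x in the tube's frame is below -75 mm once it sticks out of the mouth
- cradle: fixed aluminium cradle: base plate 130x70x6 mm with two V supports, 12 mm thick, centred 45 mm before and behind the middle, tops 41 mm above the deck, 78 mm of clear gap between them for the fingers. Origin under its centre on the deck; x axis along the tube's place, away from the mouth end
- cradle_seat (a point): where the tube's origin lies when it rests in the cradle: on the cradle's centre, 46 mm above the deck
- pad: fixed black rubber pad on the deck, 120x120 mm, 6 mm thick; origin under its centre. It stops the sliding trier. As the trier is 7 mm slack in the bore it then lies flatter than the tube: at a 35 degree tilt a mouth centre 29 mm above the deck leaves about 35 mm of handle out, and 42 mm above leaves 57 mm, growing 15 to 30 mm more as the tube is levelled
- pad_top (a point): centre of the pad's top face, 6 mm above the deck
- rest: fixed white plastic rest: base 60x75x6 mm with two V-grooved uprights, 10 mm thick, centred 22 mm either side of the middle along x, tops 35 mm above the deck; the groove is about 29 mm wide at the top. Origin under its centre on the deck; x axis along the grooves (the trier may point either way)
- rest_seat (a point): where the trier's balance point lies when it is laid in the rest: above the rest's centre, about 36 mm above the deck
- caciotta: small pale round cheese, 101x97x46 mm, loose bystander, left of the cradle; origin under it at deck height
- brick: small tan cheese brick, 53x82x38 mm, loose bystander, right of the cradle; origin under it at deck height
- wedge: pale yellow cheese wedge with chili flecks, 98x101x62 mm, loose bystander, right edge of the deck; origin under it at deck height

How it is judged:
By the outcome, as a careful person would: the job done as asked, in the order asked, and still so for the second after the job is handed in, with the robot touching nothing.
It also fails if it takes over 64 s, if anything falls off the work surface, if the arm or the gripper's body presses on something with over 40 N, if the wrist force passes 120 N, or if a joint passes its speed limit or range.

## Working session

There is one attempt and no reset: what is moved stays moved. The work goes in short steps, Python scripts to look and compute and a shell command to move; the robot and the scene stay as the last step left them, time stands still between calls to the robot, and variables do not carry over. Pictures are saved under pics/ and viewed, at most 10 in all, crops included, and the job is handed in when it is done.

```bash
mkdir -p pics; cat > h.py <<'E'
import numpy as np, cv2
from cell import ctrl
def ray(c,uv):
    d=np.array([(uv[0]-c["cx"])/c["fx"],(uv[1]-c["cy"])/c["fy"],1.0]); R=np.array(c["R"]);t=np.array(c["t"])
    return -R.T@t, R.T@d
def at_z(c,uv,z):
    o,d=ray(c,uv); return o+d*(z-o[2])/d[2]
def tri(c1,u1,c2,u2):
    A=[];b=[]
    for c,u in((c1,u1),(c2,u2)):
        o,d=ray(c,u); d=d/np.linalg.norm(d); P=np.eye(3)-np.outer(d,d); A.append(P); b.append(P@o)
    return np.linalg.lstsq(np.vstack(A),np.hstack(b),rcond=None)[0]
def proj(c,X):
    p=np.array(c["R"])@np.array(X)+np.array(c["t"]); return [round(float(c["fx"]*p[0]/p[2]+c["cx"]),1),round(float(c["fy"]*p[1]/p[2]+c["cy"]),1)]
E
python3 - <<'E'
from h import *
np.set_printoptions(precision=4,suppress=True)
cs={n:ctrl.get_image(n) for n in("side","top")}
for n,c in cs.items(): cv2.imwrite(f"pics/{n}0.png",c["frame"]); print(n,-np.array(c["R"]).T@c["t"],np.array(c["R"])[2])
for name in["tube","tube_mouth","trier","trier_butt","cradle","cradle_seat","pad","pad_top","rest","rest_seat","caciotta","brick","wedge"]:
    r={n:ctrl.tip_of(n,name) for n in cs}
    out=[(n,[round(float(v)) for v in x["xy"]],round(x["confidence"],2)) for n in r for x in r[n][:2]]
    X=tri(cs["side"],r["side"][0]["xy"],cs["top"],r["top"][0]["xy"]) if r["side"] and r["top"] else None
    print(name,out,X)
o=ctrl.observe();print(ctrl.tips_ahead,o["ee_rot"],o["tcp_pos"],o["clock"],o["grip_width"])
E
```

```text
side [-0.0264 -0.9394  0.9364] [ 0.4419  0.6304 -0.6382]
top [ 0.4142 -0.0711  1.2439] [ 0.1426  0.0245 -0.9895]
tube [('side', [319, 206], 0.64), ('side', [423, 326], 0.62), ('top', [294, 227], 0.76)] [0.6102 0.0194 0.0627]
tube_mouth [('side', [294, 228], 0.79), ('side', [319, 225], 0.7), ('top', [299, 255], 0.73)] [0.545  0.0147 0.0326]
trier [] None
trier_butt [] None
cradle [('side', [321, 228], 0.86), ('side', [292, 172], 0.22), ('top', [294, 230], 0.97)] [ 0.6155  0.0231 -0.0079]
cradle_seat [('side', [318, 210], 0.85), ('top', [293, 227], 0.62)] [0.6109 0.0219 0.0508]
pad [('side', [237, 215], 0.83), ('side', [297, 227], 0.7), ('top', [233, 289], 0.95)] [0.4741 0.1679 0.0111]
pad_top [('side', [237, 218], 0.78), ('side', [320, 227], 0.48), ('top', [231, 290], 0.76)] [ 0.4745  0.1748 -0.005 ]
rest [('side', [322, 301], 0.91), ('side', [319, 226], 0.38), ('top', [389, 284], 0.57), ('top', [229, 290], 0.4)] [ 0.4774 -0.1892  0.0029]
rest_seat [('side', [323, 284], 0.9), ('top', [388, 285], 0.73)] [ 0.4762 -0.1852  0.0481]
caciotta [('side', [293, 175], 0.81), ('top', [197, 199], 0.82)] [ 0.6938  0.2581 -0.0123]
brick [('side', [424, 326], 0.74), ('top', [462, 230], 0.86), ('top', [291, 228], 0.59)] [ 0.6001 -0.3648 -0.0036]
wedge [('side', [356, 366], 0.93), ('top', [468, 307], 0.93)] [ 0.4239 -0.3656  0.0075]
0.008 [[-0.956   0.2934 -0.0001]
 [ 0.2934  0.956  -0.0001]
 [ 0.     -0.0001 -1.    ]] [0.1687 0.5497 0.2393] 1.4 0.08540799010592387
```

```bash
python3 - <<'E'
import cv2
t=cv2.imread("pics/top0.png");cv2.imwrite("pics/t1.png",cv2.resize(t[180:340,170:490],None,fx=2.5,fy=2.5,interpolation=cv2.INTER_CUBIC))
t=cv2.imread("pics/side0.png");cv2.imwrite("pics/s1.png",cv2.resize(t[140:380,180:500],None,fx=2.5,fy=2.5,interpolation=cv2.INTER_CUBIC))
E
```

```text
(no output)
```

View pics/t1.png

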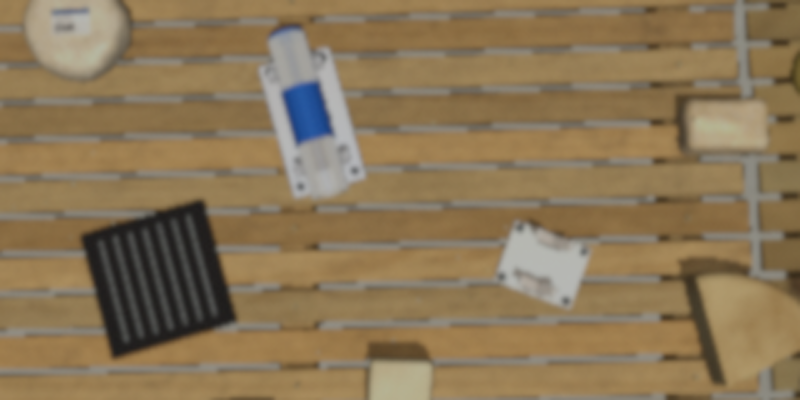

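View pics/s1.png

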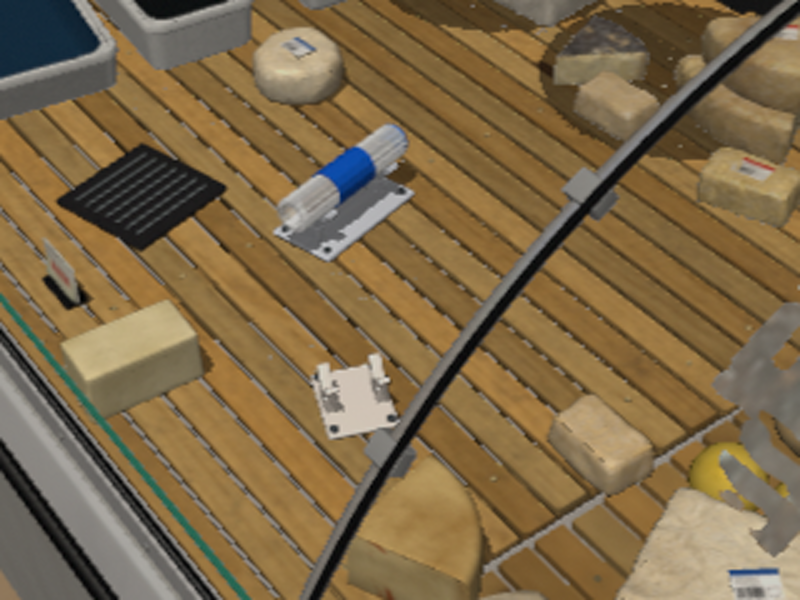

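Top picture (crop ×2.5, offset 170,180) shows the tube with blue sleeve at crop (307,112), pad at (158,278) and rest at (545,265). There is also a loose block at (400,380). In the side view a curved bar passes in front. Next I measure the axes.

```bash
python3 - <<'E'
from h import *
np.set_printoptions(precision=4,suppress=True)
cs={n:ctrl.get_image(n) for n in("side","top")}; c=cs["top"]
for name,z in[("tube",0.046),("cradle",.006),("rest",.006),("pad",.006)]:
    r=ctrl.regions_of("top",name)
    for x in r[:1]:
        m=x["mask"].astype(np.uint8); pts=np.argwhere(m)[:,::-1].astype(np.float64)
        W=np.array([at_z(c,p,z)[:2] for p in pts])
        rect=cv2.minAreaRect((W*1000).astype(np.float32)); bx=cv2.boxPoints(rect)
        mu=W.mean(0); ev,V=np.linalg.eigh(np.cov(W.T)); v=V[:,1]; v=v*np.sign(v[0])
        print(name,round(x["confidence"],2),"mean",mu,"rect",np.round(rect[0],1),np.round(rect[1],1),"pca yaw",np.degrees(np.arctan2(v[1],v[0])),"edges",[np.round(np.degrees(np.arctan2(*(bx[i+1]-bx[i])[::-1])),1) for i in(0,1)])
# blue sleeve by colour
for n,c in cs.items():
    hsv=cv2.cvtColor(c["frame"],cv2.COLOR_BGR2HSV); m=cv2.inRange(hsv,(100,150,60),(130,255,255))
    k,l,s,ce=cv2.connectedComponentsWithStats(m)
    print(n,[(s[i][4],np.round(ce[i],1)) for i in range(1,k) if s[i][4]>80], [at_z(c,ce[i],.055) for i in range(1,k) if s[i][4]>80])
ct=cs["top"]
print("mouth z46 top",at_z(ct,(299,255),.046),"block",at_z(ct,(330,332),.05))
cv2.imwrite("pics/top_full.png",ct["frame"])
E
```

```text
tube 0.56 mean [0.612  0.0249] rect [613.6  25.3] [160.5  37.7] pca yaw 14.807680045287439 edges [np.float32(-75.6), np.float32(14.4)]
cradle 0.86 mean [0.6108 0.0226] rect [611.5  24.3] [130.7  72.7] pca yaw 15.191335755472279 edges [np.float32(-75.5), np.float32(14.5)]
pad 0.58 mean [0.47  0.168] rect [470.3 167.6] [120.8 121.6] pca yaw -49.32545680809336 edges [np.float32(-75.2), np.float32(14.8)]
side [(np.int32(296), array([178.9, 135.9])), (np.int32(195), array([197.7, 156.9])), (np.int32(423), array([153.1, 167.7])), (np.int32(259), array([319.6, 208.2])), (np.int32(1537), array([554.5, 445.4]))] [array([0.4986, 0.5281, 0.055 ]), array([0.4908, 0.3978, 0.055 ]), array([0.3758, 0.4231, 0.055 ]), array([0.6167, 0.0183, 0.055 ]), array([ 0.5544, -0.7048,  0.055 ])]
top [(np.int32(271), array([292.4, 224.3])), (np.int32(198), array([622.9, 237.8])), (np.int32(7121), array([ 84.9, 303.7]))] [array([0.614 , 0.0248, 0.055 ]), array([ 0.5638, -0.7007,  0.055 ]), array([0.4484, 0.4881, 0.055 ])]
mouth z46 top [0.5454 0.0118 0.046 ] block [ 0.3744 -0.0534  0.05  ]
```

View pics/top0.png

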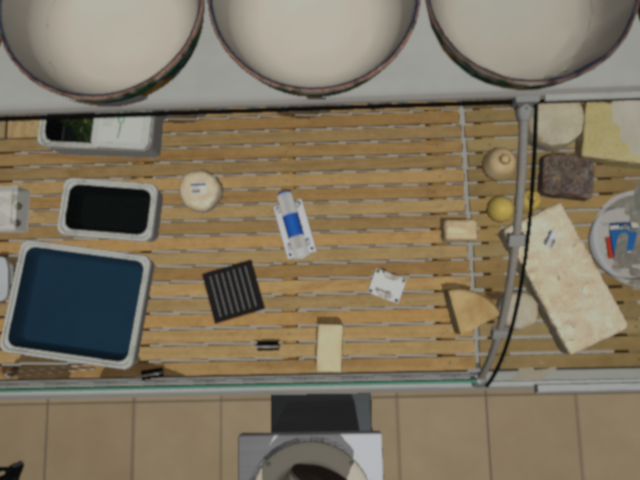

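```bash
python3 -m inch '[[[2.77,-3.28,0,0,0,0.0345,1],[2.77,-3.28,0,0,0,0.0345,1],[2.77,-3.28,0,0,0,0.0345,1],[2.77,-3.28,0,0,0,0.0345,1],[2.77,-3.28,0,0,0,0.0345,1],[2.77,-3.28,0,0,0,0.0345,1],[2.77,-3.28,0,0,0,0.0345,1],[2.77,-3.28,0,0,0,0.0345,1]]]' | tail -c 600
python3 -m inch '[[[2.77,-3.28,0,0,0,0.0345,1],[2.77,-3.28,0,0,0,0.0345,1],[2.77,-3.28,0,0,0,0.0345,1],[2.77,-3.28,0,0,0,0.0345,1],[2.77,-3.28,0,0,0,0.0345,1],[2.77,-3.28,0,0,0,0.0345,1],[2.77,-3.28,0,0,0,0.0345,1],[2.77,-3.28,0,0,0,0.0345,1]]]' | tail -c 600
cat >> h.py <<'E'
np.set_printoptions(precision=4,suppress=True)
def st():
    o=ctrl.observe(); R=np.array(o["ee_rot"]); print("t",round(o["clock"],2),"tcp",np.array(o["tcp_pos"]),"y",R[:,1],"z",R[:,2],"yaw(y)",round(np.degrees(np.arctan2(R[1,1],R[0,1])),1),"F",np.round(o["contact_force"],1),"w",round(o["grip_width"],4),"ff",o["finger_force"],"q",np.round(o["joints"],2)); return o
E
python3 - <<'E'
from h import *
st(); c=ctrl.get_image("top")
g=c["frame"].astype(int); 
r=ctrl.regions_of("top","rest"); print([(x["confidence"],x["extent"]) for x in r])
m=np.zeros((480,640),np.uint8); sub=c["frame"][255:315,355:425]; hsv=cv2.cvtColor(sub,cv2.COLOR_BGR2HSV)
m[255:315,355:425]=cv2.inRange(hsv,(0,0,150),(180,50,255)); k,l,s,ce=cv2.connectedComponentsWithStats(m); i=1+np.argmax(s[1:,4])
W=np.array([at_z(c,p[::-1].astype(float),.006)[:2] for p in np.argwhere(l==i)])*1000
rect=cv2.minAreaRect(W.astype(np.float32)); bx=cv2.boxPoints(rect)
print(s[i],W.mean(0),rect,[np.degrees(np.arctan2(*(bx[j+1]-bx[j])[::-1])) for j in(0,1)],[np.linalg.norm(bx[j+1]-bx[j]) for j in (0,1)])
E
```

```text
clock: 2.5
tcp_pos: [0.3911, 0.2858, 0.2395]
ee_rot: [[-1.0, 0.02, 0.0], [0.02, 1.0, 0.0], [-0.0, 0.0, -1.0]]
contact_force: [0.7, 0.7, -0.2]
grip_width: 0.0855
finger_force: 0.0
clock: 3.3
tcp_pos: [0.6129, 0.0233, 0.2393]
ee_rot: [[-0.968, -0.253, 0.0], [-0.253, 0.968, -0.0], [-0.0, -0.0, -1.0]]
contact_force: [-0.3, -0.2, 1.0]
grip_width: 0.0853
finger_force: 0.0
t 3.3 tcp [0.6129 0.0233 0.2393] y [-0.2527  0.9675 -0.0001] z [ 0.0002 -0.0001 -1.    ] yaw(y) 104.6 F [-0.3 -0.2  1. ] w 0.0853 ff 0.0 q [-0.09  0.23  1.34 -0.    1.57 -1.91]
[(0.77, [369.4, 269.3, 404.2, 301.1]), (0.62, [277.2, 218.5, 314.0, 259.3])]
[369 271  37  31 693] [ 474.3505 -184.8218] ((474.067626953125, -184.38327026367188), (75.25310516357422, 59.323551177978516), 69.58951568603516) [np.float32(-20.410492), np.float32(69.58952)] [np.float32(59.323566), np.float32(75.25308)]
```

```bash
python3 -m inch '[[[0,0.1,-4,0,0,0,1],[0,0,-4,0,0,0,1],[0,0,-4,0,0,0,1],[0,0,-4,0,0,0,1],[0,0,-2.5,0,0,0,1],[0,0,-1.8,0,0,0,1],[0,0,0,0,0,0,1]]]'
python3 -m inch '[[[0,0,0,0,0,0,-1],[0,0,0,0,0,0,-1],[0,0,0,0,0,0,-1],[0,0,0,0,0,0,-1],[0,0,0,0,0,0,-1],[0,0,0,0,0,0,-1]]]'
```

```text
clock: 4.1
tcp_pos: [0.6104, 0.0262, 0.0338]
ee_rot: [[-0.968, -0.252, -0.004], [-0.252, 0.968, 0.0], [0.004, 0.001, -1.0]]
contact_force: [-0.5, 0.1, -0.6]
grip_width: 0.0854
finger_force: 0.0
clock: 4.7
tcp_pos: [0.6125, 0.0257, 0.0376]
ee_rot: [[-0.968, -0.252, 0.002], [-0.252, 0.968, -0.0], [-0.002, -0.001, -1.0]]
contact_force: [-1.6, 0.3, 7.7]
grip_width: 0.0356
finger_force: 59.5
```

```bash
python3 -m inch '[[[0,0,1,0,0,0,-1],[0,0,2,0,0,0,-1],[0,0,2,0,0,0,-1],[0,0,2,0,0,0,-1],[0,0,1,0,0,0,-1],[-0.2,0.6,0,0,0,0,-1],[-0.5,1.3,0,0,0,0,-1],[-0.7,1.8,0,0,0,0,-1]]]'
python3 -m inch '[[[-0.8,2.1,0,0,0,0,-1],[-0.8,2.1,0,0,0,0,-1],[-0.8,2.1,0,0,0,0,-1],[-0.8,2.1,0,0,0,0,-1],[-0.8,1.9,0,0,0,0,-1],[-0.5,1.3,0,0,0,0,-1],[-0.3,0.8,0,0,0,0,-1],[-0.1,0.3,0,0,0,0,-1]]]'
python3 -m inch '[[[0,0,-0.5,0.009,-0.034,0,-1],[0,0,-1.2,0.009,-0.034,0,-1],[0,0,-1.6,0.009,-0.034,0,-1],[0,0,-1.5,0.009,-0.034,0,-1],[0,0,-1,0.009,-0.034,0,-1],[0,0,-0.5,0.008,-0.032,0,-1],[0,0,-0.2,0,0,0,-1],[0,0,0,0,0,0,-1]]]'
python3 -c "from h import *; st()"
```

```text
clock: 5.5
tcp_pos: [0.597, 0.0638, 0.1151]
ee_rot: [[-0.968, -0.251, -0.002], [-0.251, 0.968, 0.0], [0.002, 0.0, -1.0]]
contact_force: [-0.2, 0.6, -2.4]
grip_width: 0.0357
finger_force: 60.2
clock: 6.3
tcp_pos: [0.5484, 0.1908, 0.116]
ee_rot: [[-0.968, -0.252, -0.0], [-0.252, 0.968, -0.0], [0.0, -0.0, -1.0]]
contact_force: [0.7, -0.3, -1.9]
grip_width: 0.0355
finger_force: 60.2
clock: 7.1
tcp_pos: [0.549, 0.1895, 0.0512]
ee_rot: [[-0.947, -0.251, 0.2], [-0.246, 0.968, 0.052], [-0.206, 0.0, -0.978]]
contact_force: [0.7, -0.9, -2.0]
grip_width: 0.0356
finger_force: 60.2
t 7.1 tcp [0.549  0.1895 0.0512] y [-0.2511  0.968   0.0003] z [ 0.1996  0.052  -0.9785] yaw(y) 104.5 F [ 0.7 -0.9 -2. ] w 0.0356 ff 60.165914772078395 q [ 0.19  0.18  1.82  0.02  0.94 -1.64]
```

```bash
python3 -m inch '[[[0,0,-1,0,0,0,-1],[0,0,-0.8,0,0,0,-1],[0,0,0.54,0.02,-0.077,0,-1],[0,0,0.54,0.02,-0.078,0,-1],[0,0,0.54,0.02,-0.078,0,-1],[0,0,0.54,0.02,-0.078,0,-1],[0,0,0.54,0.02,-0.077,0,-1],[0,0,0,0,0,0,-1]]]'
python3 -m inch '[[[0,0,0,0,0,0,-1],[0,0,0,0,0,0,-1],[0,0,0,0,0,0,-1],[0,0,0,0,0,0,-1],[0,0,0,0,0,0,-1]]]'
cat >> h.py <<'E'
def tube_state(save=None):
    o=st(); R=np.array(o["ee_rot"]); p=np.array(o["tcp_pos"]); tx=-R[:,0]; O=p-.0085*R[:,2]; M=O-.075*tx
    print("tilt",np.degrees(np.arcsin(tx[2])),"FK mouth",M)
    cs={n:ctrl.get_image(n) for n in("side","top")}
    for name in("tube_mouth","trier_butt","trier"):
        r={n:ctrl.tip_of(n,name) for n in cs}
        print(name,{n:[(np.round(x["xy"],1),round(x["confidence"],2)) for x in r[n][:2]] for n in cs}, "FKpix",{n:proj(cs[n],M) for n in cs} if name=="tube_mouth" else "")
        if all(r.values()):
            X=tri(cs["side"],r["side"][0]["xy"],cs["top"],r["top"][0]["xy"]); print("  ",X,"tube-x",(X-O)@tx)
    if save:
        a=proj(cs["side"],M);b=proj(cs["top"],M); ims=[]
        for n,u in(("side",a),("top",b)):
            x0=int(np.clip(u[0]-35,0,570));y0=int(np.clip(u[1]-40,0,400)); ims.append(cv2.resize(cs[n]["frame"][y0:y0+80,x0:x0+70],None,fx=5.5,fy=5.5,interpolation=cv2.INTER_CUBIC)); print(n,"crop origin",x0,y0,"x5.5")
        cv2.imwrite("pics/%s.png"%save,np.hstack(ims))
    return cs
E
python3 -c "from h import *; tube_state('tip1')"
```

```text
clock: 7.9
tcp_pos: [0.5475, 0.1896, 0.0592]
ee_rot: [[-0.794, -0.252, 0.554], [-0.206, 0.968, 0.144], [-0.572, -0.0, -0.82]]
contact_force: [-0.3, -0.4, -1.6]
grip_width: 0.0357
finger_force: 60.6
clock: 8.4
tcp_pos: [0.5491, 0.1899, 0.0602]
ee_rot: [[-0.794, -0.252, 0.554], [-0.207, 0.968, 0.144], [-0.572, -0.0, -0.82]]
contact_force: [-0.1, 0.1, -1.3]
grip_width: 0.0355
finger_force: 60.6
t 8.4 tcp [0.5491 0.1899 0.0602] y [-0.2516  0.9678 -0.0004] z [ 0.5539  0.1436 -0.8201] yaw(y) 104.6 F [-0.1  0.1 -1.3] w 0.0355 ff 60.58595264330506 q [ 0.18  0.01  2.11  0.11  0.42 -1.74]
tilt 34.902317589634926 FK mouth [0.4849 0.1732 0.0243]
tube_mouth {'side': [(array([239.8, 208.6]), 0.58)], 'top': []} FKpix {'side': [239.3, 207.8], 'top': [229.1, 284.4]}
trier_butt {'side': [(array([232.8, 215.8]), 0.64), (array([290.8, 173.8]), 0.53)], 'top': []} FKpix 
trier {'side': [(array([321.6, 287.3]), 0.4)], 'top': []} FKpix 
side crop origin 204 167 x5.5
top crop origin 194 244 x5.5
```

View pics/tip1.png

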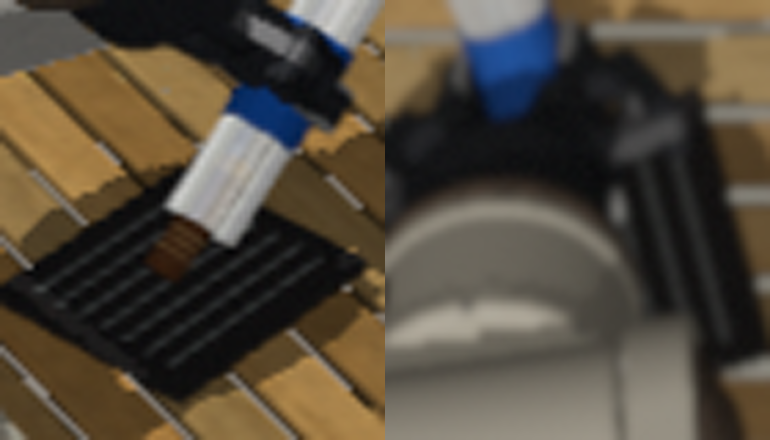

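Side crop: the handle sticks out of the mouth onto the pad, with the mouth at about (240,208) and the butt at about (234,216). That is roughly 25 mm out. I level it at low height.

```bash
python3 -m inch '[[[0,0,-0.45,-0.0168,0.0647,0,-1],[0,0,-0.45,-0.0168,0.0647,0,-1],[0,0,-0.45,-0.0168,0.0647,0,-1],[0,0,-0.45,-0.0168,0.0647,0,-1],[0,0,-0.45,-0.0168,0.0647,0,-1],[0,0,-0.45,-0.0168,0.0647,0,-1],[0,0,0,0,0,0,-1],[0,0,0,0,0,0,-1]]]'
python3 - <<'E'
from h import *
cs=tube_state('tip2')
o=ctrl.observe();R=np.array(o["ee_rot"]);tx=-R[:,0];M=np.array(o["tcp_pos"])-.0085*R[:,2]-.075*tx
for s in(20,30,40,50,60): print(s,proj(cs["side"],M-s*.001*tx-.0035*(-R[:,2])))
E
```

```text
clock: 9.6
tcp_pos: [0.5489, 0.1899, 0.033]
ee_rot: [[-0.947, -0.252, 0.201], [-0.246, 0.968, 0.052], [-0.208, -0.0, -0.978]]
contact_force: [-0.6, -0.2, -1.9]
grip_width: 0.0358
finger_force: 60.5
t 9.6 tcp [0.5489 0.1899 0.033 ] y [-0.2518  0.9678 -0.0003] z [ 0.2014  0.0521 -0.9781] yaw(y) 104.6 F [-0.6 -0.2 -1.9] w 0.0358 ff 60.45692939311266 q [ 0.19  0.2   1.84  0.02  0.89 -1.64]
tilt 12.008555417445342 FK mouth [0.4762 0.171  0.0257]
tube_mouth {'side': [(array([237.9, 209.2]), 0.64)], 'top': [(array([293.9, 227.8]), 0.15)]} FKpix {'side': [236.5, 209.1], 'top': [229.9, 288.2]}
   [0.5142 0.0435 0.1166] tube-x -0.05146731734265136
trier_butt {'side': [(array([229.9, 216.5]), 0.67)], 'top': []} FKpix 
trier {'side': [(array([251.1, 199.8]), 0.44)], 'top': []} FKpix 
side crop origin 201 169 x5.5
top crop origin 194 248 x5.5
20 [231.3, 215.2]
30 [228.4, 217.9]
40 [225.6, 220.5]
50 [222.7, 223.2]
60 [219.8, 225.9]
```

View pics/tip2.png

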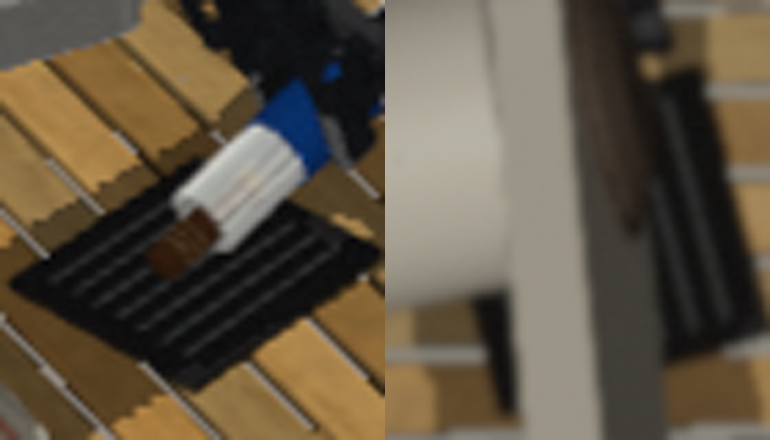

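Side crop: the butt is at about (231,217), only about 25 mm out, which is tight for the 22 mm pads. I tip again with the mouth about 6 mm higher.

```bash
python3 -m inch '[[[0,0,0.66,0.02,-0.077,0,-1],[0,0,0.66,0.02,-0.078,0,-1],[0,0,0.66,0.02,-0.078,0,-1],[0,0,0.66,0.02,-0.078,0,-1],[0,0,0.66,0.02,-0.077,0,-1],[0,0,0,0,0,0,-1],[0,0,0,0,0,0,-1],[0,0,0,0,0,0,-1]]]' | head -3
python3 -m inch '[[[0,0,0,0,0,0,-1],[0,0,0,0,0,0,-1]]]' | head -2
python3 - <<'E'
from h import *
cs=tube_state()
o=ctrl.observe();R=np.array(o["ee_rot"]);tx=-R[:,0];M=np.array(o["tcp_pos"])-.0085*R[:,2]-.075*tx
for s in(20,30,40,50,60): print(s,proj(cs["side"],M-s*.001*tx-.0035*(-R[:,2])))
E
```

```text
clock: 10.8
tcp_pos: [0.5494, 0.1899, 0.0665]
ee_rot: [[-0.794, -0.251, 0.553], [-0.207, 0.968, 0.143], [-0.571, -0.001, -0.821]]
clock: 11.0
tcp_pos: [0.5492, 0.1899, 0.0662]
t 11.0 tcp [0.5492 0.1899 0.0662] y [-0.2515  0.9679 -0.0012] z [ 0.5534  0.1428 -0.8206] yaw(y) 104.6 F [ 0.2 -0.  -1.6] w 0.0355 ff 60.53664562292397 q [ 0.18  0.    2.1   0.1   0.43 -1.73]
tilt 34.856228441332235 FK mouth [0.485  0.1732 0.0303]
tube_mouth {'side': [(array([240.8, 203.8]), 0.91)], 'top': []} FKpix {'side': [239.0, 205.9], 'top': [228.6, 284.2]}
trier_butt {'side': [(array([251.6, 191.6]), 0.54), (array([228.3, 217.8]), 0.44)], 'top': []} FKpix 
trier {'side': [(array([250.9, 190.3]), 0.71)], 'top': []} FKpix 
20 [235.4, 213.4]
30 [233.2, 216.9]
40 [231.0, 220.4]
50 [228.9, 223.9]
60 [226.7, 227.4]
```

```bash
python3 -m inch '[[[0,0,-0.46,-0.0168,0.0647,0,-1],[0,0,-0.46,-0.0168,0.0647,0,-1],[0,0,-0.46,-0.0168,0.0647,0,-1],[0,0,-0.46,-0.0168,0.0647,0,-1],[0,0,-0.46,-0.0168,0.0647,0,-1],[0,0,-0.46,-0.0168,0.0647,0,-1],[0,0,0,0,0,0,-1],[0,0,0,0,0,0,-1]]]' | head -3
python3 - <<'E'
from h import *
cs=tube_state('tip3')
o=ctrl.observe();R=np.array(o["ee_rot"]);tx=-R[:,0];M=np.array(o["tcp_pos"])-.0085*R[:,2]-.075*tx
for s in(20,30,40,50,60): print(s,proj(cs["side"],M-s*.001*tx-.0035*(-R[:,2])))
E
```

```text
clock: 12.2
tcp_pos: [0.5489, 0.1899, 0.0383]
ee_rot: [[-0.947, -0.252, 0.201], [-0.247, 0.968, 0.051], [-0.208, -0.001, -0.978]]
t 12.2 tcp [0.5489 0.1899 0.0383] y [-0.2519  0.9678 -0.0009] z [ 0.2012  0.0514 -0.9782] yaw(y) 104.6 F [-0.2 -0.3 -1.9] w 0.0357 ff 60.456290608271956 q [ 0.19  0.2   1.83  0.01  0.91 -1.64]
tilt 11.983756653817116 FK mouth [0.4762 0.171  0.0311]
tube_mouth {'side': [(array([237.9, 204.6]), 0.91), (array([320.2, 285.6]), 0.65)], 'top': []} FKpix {'side': [236.3, 207.4], 'top': [229.5, 288.1]}
trier_butt {'side': [(array([228.3, 219.6]), 0.44), (array([236.6, 220.6]), 0.15)], 'top': []} FKpix 
trier {'side': [(array([248.7, 200.4]), 0.44), (array([238.3, 217.2]), 0.4)], 'top': []} FKpix 
side crop origin 201 167 x5.5
top crop origin 194 248 x5.5
20 [231.0, 213.5]
30 [228.1, 216.1]
40 [225.3, 218.8]
50 [222.4, 221.5]
60 [219.5, 224.2]
```

View pics/tip3.png

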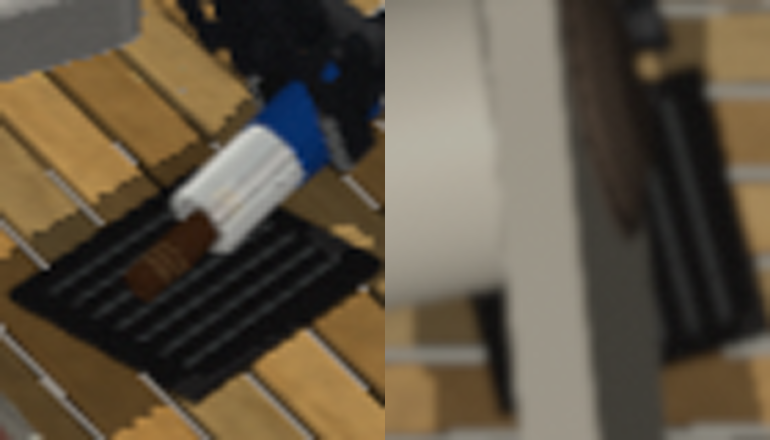

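Side crop: the butt is now at about (226.5,219), so about 38 mm of handle is out, which is good. I carry the tube back to the cradle.

```bash
python3 -m inch '[[[0,0,0.8,-0.0086,0.0336,0,-1],[0,0,1.5,-0.0086,0.0336,0,-1],[0,0,1.8,-0.0086,0.0336,0,-1],[0,0,1.8,-0.0086,0.0336,0,-1],[0,0,1.2,-0.0086,0.0336,0,-1],[0,0,0.7,-0.0084,0.0336,0,-1],[0.1,-0.3,0,0,0,0,-1],[0.3,-0.8,0,0,0,0,-1]]]' | head -3
python3 -m inch '[[[0.5,-1.3,0,0,0,0,-1],[0.8,-1.9,0,0,0,0,-1],[0.8,-2.1,0,0,0,0,-1],[0.8,-2.1,0,0,0,0,-1],[0.8,-2.1,0,0,0,0,-1],[0.8,-2.1,0,0,0,0,-1],[0.7,-1.8,0,0,0,0,-1],[0.5,-1.3,0,0,0,0,-1]]]' |head -3
python3 -m inch '[[[0.2,-0.6,0,0,0,0,-1],[0,0,-0.8,0,0,0,-1],[0,0,-1.5,0,0,0,-1],[0,0,-1.7,0,0,0,-1],[0,0,-1,0,0,0,-1],[0,0,0,0,0,0,-1],[0,0,0,0,0,0,-1]]]'
python3 -c "from h import *; tube_state('back1')"
```

```text
clock: 13.4
tcp_pos: [0.5528, 0.1789, 0.1162]
ee_rot: [[-0.968, -0.253, 0.001], [-0.253, 0.968, 0.0], [-0.001, 0.0, -1.0]]
clock: 14.2
tcp_pos: [0.6102, 0.0299, 0.1164]
ee_rot: [[-0.968, -0.251, -0.0], [-0.251, 0.968, -0.0], [0.0, -0.0, -1.0]]
clock: 14.9
tcp_pos: [0.6119, 0.0263, 0.0667]
ee_rot: [[-0.968, -0.252, -0.0], [-0.252, 0.968, 0.0], [0.0, 0.0, -1.0]]
contact_force: [-0.7, 0.6, -1.4]
grip_width: 0.0359
finger_force: 60.4
t 14.9 tcp [0.6119 0.0263 0.0667] y [-0.2524  0.9676  0.0001] z [-0.0002  0.0001 -1.    ] yaw(y) 104.6 F [-0.7  0.6 -1.4] w 0.0359 ff 60.42880796827376 q [-0.08  0.34  1.57  0.    1.24 -1.91]
tilt -0.008819133548115367 FK mouth [0.5393 0.0073 0.0752]
tube_mouth {'side': [(array([295.6, 215.5]), 0.71)], 'top': [(array([299.5, 252.9]), 0.52), (array([292.6, 221.9]), 0.5)]} FKpix {'side': [294.2, 216.2], 'top': [300.1, 256.3]}
   [0.5459 0.0093 0.0731] tube-x -0.0681160551775051
trier_butt {'side': [(array([283.3, 224.9]), 0.57)], 'top': []} FKpix 
trier {'side': [(array([306.2, 208.8]), 0.43)], 'top': []} FKpix 
side crop origin 259 176 x5.5
top crop origin 265 216 x5.5
```

View pics/back1.png

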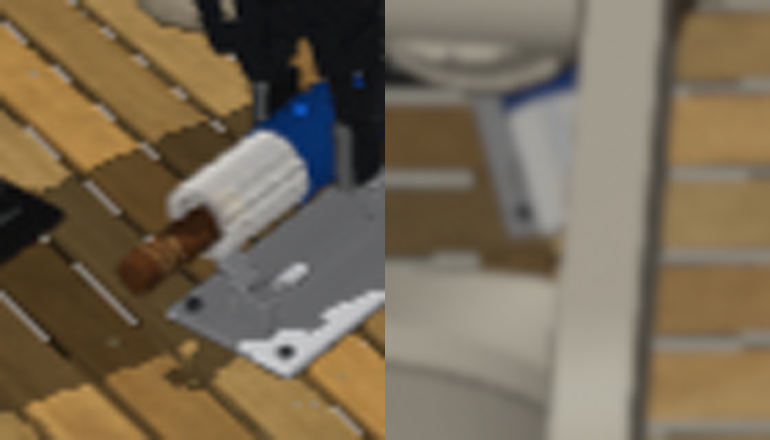

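Side crop: the tube is level above the cradle, with the handle still out and its butt at about (284,225). I lower and release it.

```bash
python3 -m inch '[[[0,0,-1.2,0,0,0,-1],[0,0,-1,0,0,0,-1],[0,0,-0.5,0,0,0,-1],[0,0,-0.25,0,0,0,-1],[0,0,0,0,0,0,-1],[0,0,0,0,0,0,-1]]]'
python3 -m inch '[[[0,0,0,0,0,0,0.1],[0,0,0,0,0,0,0.4],[0,0,0,0,0,0,1],[0,0,0,0,0,0,1],[0,0,0,0,0,0,1],[0,0,0,0,0,0,1]]]'
```

```text
clock: 15.9
tcp_pos: [0.6117, 0.0256, 0.0376]
ee_rot: [[-0.968, -0.252, -0.0], [-0.252, 0.968, -0.0], [0.0, -0.0, -1.0]]
contact_force: [-7.0, -2.3, 12.4]
grip_width: 0.0356
finger_force: 62.0
clock: 16.5
tcp_pos: [0.6119, 0.0259, 0.0371]
ee_rot: [[-0.968, -0.252, -0.0], [-0.252, 0.968, 0.0], [0.0, 0.0, -1.0]]
contact_force: [-0.7, 0.0, 0.5]
grip_width: 0.0854
finger_force: 0.0
```

```bash
python3 -m inch '[[[0,0,1.5,0,0,0,1],[0,0,3,0,0,0,1],[0,0,4,0,0,0,1],[0,0,4,0,0,0,1],[0,0,1,0,0,0,1],[0,0,0,0,0,0,1]]]' | head -2
python3 - <<'E'
from h import *
st(); cs={n:ctrl.get_image(n) for n in("side","top")}
yaw=np.radians(14.6); d=np.array([np.cos(yaw),np.sin(yaw),0]); S=np.array([.6125,.0245,.046])
for n in cs:
  for nm in("tube_mouth","trier_butt","tube"): print(n,nm,[(np.round(x["xy"],1),round(x["confidence"],2)) for x in ctrl.tip_of(n,nm)[:2]])
  print(n,"pred mouth",proj(cs[n],S-.075*d),"origin",proj(cs[n],S),[(s,proj(cs[n],S-(.075+s/1000)*d-[0,0,.0035])) for s in(30,40,50)])
ims=[]
for n in cs:
  u=proj(cs[n],S-.09*d); x0=int(u[0]-35);y0=int(u[1]-40); print(n,x0,y0); ims.append(cv2.resize(cs[n]["frame"][y0:y0+80,x0:x0+70],None,fx=5.5,fy=5.5,interpolation=cv2.INTER_CUBIC))
cv2.imwrite("pics/cr.png",np.hstack(ims))
E
```

```text
clock: 17.1
tcp_pos: [0.6127, 0.0258, 0.175]
t 17.1 tcp [0.6127 0.0258 0.175 ] y [-0.252   0.9677 -0.0013] z [ 0.0041 -0.0003 -1.    ] yaw(y) 104.6 F [ 0.6 -0.3 -0.4] w 0.0853 ff 0.0 q [-0.08  0.26  1.44  0.    1.44 -1.91]
side tube_mouth [(array([298.1, 226. ]), 0.76)]
side trier_butt [(array([318.7, 224.9]), 0.6), (array([282.6, 232.1]), 0.46)]
side tube [(array([318.2, 209.4]), 0.76)]
side pred mouth [295.6, 226.5] origin [316.8, 210.6] [(30, [286.8, 234.3]), (40, [283.8, 236.6]), (50, [280.8, 238.9])]
top tube_mouth [(array([297.6, 255.1]), 0.67)]
top trier_butt [(array([387.3, 285.5]), 0.57)]
top tube [(array([295.4, 224.3]), 0.75), (array([300.7, 255.1]), 0.55)]
top pred mouth [301.8, 257.4] origin [292.9, 225.6] [(30, [305.5, 270.4]), (40, [306.7, 274.7]), (50, [307.9, 279.0])]
side 256 189
top 268 223
```

View pics/cr.png

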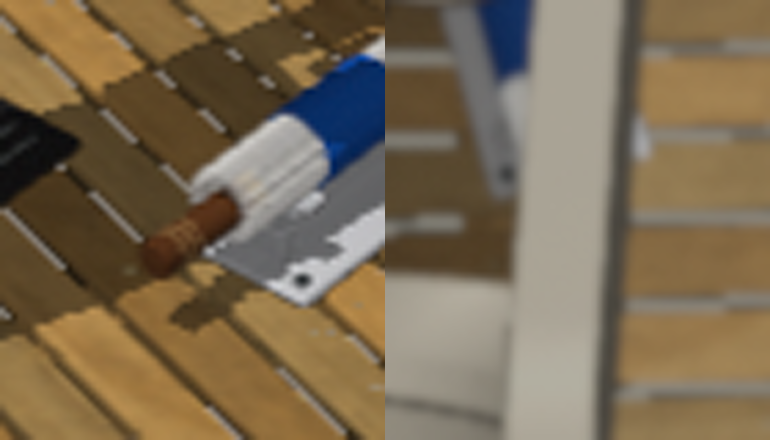

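Side crop: the tube is seated in the cradle, with the handle butt at about (285,235). That is about 35 mm out of the mouth at about (295.5,226). I go for the handle, grasping 19 mm out.

```bash
python3 -m inch '[[[-2.5,-0.65,-1,0,0,0,1],[-3.3,-0.87,-2,0,0,0,1],[-2.5,-0.66,-2,0,0,0,1],[-0.85,-0.22,-3,0,0,0,1],[0,0,-3,0,0,0,1],[0,0,-2,0,0,0,1],[0,0,-1.25,0,0,0,1],[0,0,0,0,0,0,1]]]'
python3 -m inch '[[[0,0,0,0,0,0,-1],[0,0,0,0,0,0,-1],[0,0,0,0,0,0,-1],[0,0,0,0,0,0,-1],[0,0,0,0,0,0,-1],[0,0,0,0,0,0,-1],[0,0,0,0,0,0,-1],[0,0,0,0,0,0,-1]]]'
```

```text
clock: 18.3
tcp_pos: [0.5197, 0.002, 0.0282]
ee_rot: [[-0.968, -0.252, -0.003], [-0.252, 0.968, 0.0], [0.002, 0.001, -1.0]]
contact_force: [0.3, 0.3, -0.3]
grip_width: 0.0855
finger_force: 0.0
clock: 19.1
tcp_pos: [0.5205, 0.0018, 0.0298]
ee_rot: [[-0.968, -0.252, 0.0], [-0.252, 0.968, -0.0], [-0.0, -0.0, -1.0]]
contact_force: [-0.4, 0.4, 2.7]
grip_width: 0.017
finger_force: 58.4
```

```bash
python3 - <<'E'
from h import *
t=cv2.imread("pics/top0.png"); c=ctrl.get_image("top"); cs=ctrl.get_image("side")
for z in(0,.05,.08): print(z,[at_z(c,u,z)[:2] for u in((317,323),(343,323),(343,373))])
# side: block top far corner at crop (165,303)/(200,355 bottom) -> full
for u in((180+170/2.5,140+303/2.5),(180+203/2.5,140+357/2.5),(180+62/2.5,140+345/2.5)): print("side",u,at_z(cs,u,.0)[:2],at_z(cs,u,.06)[:2],at_z(cs,u,.08)[:2])
E
```

```text
0 [array([ 0.3936, -0.0235]), array([ 0.3923, -0.0827]), array([ 0.2813, -0.0796])]
0.05 [array([ 0.3944, -0.0254]), array([ 0.3931, -0.0823]), array([ 0.2867, -0.0792])]
0.08 [array([ 0.3949, -0.0266]), array([ 0.3937, -0.082 ]), array([ 0.2899, -0.079 ])]
side (248.0, 261.2) [0.4152 0.0167] [ 0.3869 -0.0445] [ 0.3775 -0.0649]
side (261.2, 282.8) [ 0.4027 -0.0613] [ 0.3752 -0.1175] [ 0.3661 -0.1363]
side (204.8, 278.0) [0.3119 0.0271] [ 0.2902 -0.0348] [ 0.283  -0.0554]
```

```bash
python3 -m inch '[[[0,0,0.3,0,0,0,-1],[-0.6,-0.15,0,0,0,0,-1],[-1.1,-0.29,0,0,0,0,-1],[-1.3,-0.34,0,0,0,0,-1],[-1.4,-0.36,0,0,0,0,-1],[-1.4,-0.36,0,0,0,0,-1],[-1.4,-0.36,0,0,0,0,-1]]]'
python3 -m inch '[[[-1.1,-0.29,0,0,0,0,-1],[-0.7,-0.18,0,0,0,0,-1],[-0.3,-0.08,0,0,0,0,-1],[0,0,0,0,0,0,-1]]]'
python3 - <<'E'
from h import *
o=st(); cs={n:ctrl.get_image(n) for n in("side","top")}
yaw=np.radians(14.6); d=np.array([np.cos(yaw),np.sin(yaw),0]); S=np.array([.6125,.0245,.046])
for n in cs:
  for nm in("tube_mouth","trier_butt","trier","tube"): print(n,nm,[(np.round(x["xy"],1),round(x["confidence"],2)) for x in ctrl.tip_of(n,nm)[:2]])
u=proj(cs["side"],S-.09*d); x0=int(u[0]-60);y0=int(u[1]-45); print(x0,y0,"pred mouth",proj(cs["side"],S-.075*d))
cv2.imwrite("pics/drawn.png",cv2.resize(cs["side"]["frame"][y0:y0+90,x0:x0+110],None,fx=6,fy=6,interpolation=cv2.INTER_CUBIC))
E
```

```text
clock: 19.9
tcp_pos: [0.4467, -0.017, 0.0325]
ee_rot: [[-0.968, -0.252, -0.0], [-0.252, 0.968, 0.0], [0.0, 0.0, -1.0]]
contact_force: [-0.1, -0.1, -0.1]
grip_width: 0.0161
finger_force: 59.0
clock: 20.3
tcp_pos: [0.4273, -0.0224, 0.0328]
ee_rot: [[-0.968, -0.252, 0.0], [-0.252, 0.968, -0.0], [-0.0, -0.0, -1.0]]
contact_force: [0.3, -0.2, -0.8]
grip_width: 0.0165
finger_force: 58.9
t 20.3 tcp [ 0.4273 -0.0224  0.0328] y [-0.2516  0.9678 -0.0001] z [ 0.0003 -0.     -1.    ] yaw(y) 104.6 F [ 0.3 -0.2 -0.8] w 0.0165 ff 58.948110938072205 q [-0.23  0.02  2.03  0.    1.1  -2.06]
side tube_mouth [(array([296.1, 226.6]), 0.88), (array([253.8, 256. ]), 0.47)]
side trier_butt [(array([254.5, 256.6]), 0.51), (array([276.5, 239.6]), 0.18)]
side trier [(array([278.5, 237.8]), 0.45)]
side tube [(array([317.8, 207. ]), 0.81)]
top tube_mouth [(array([299.3, 255.8]), 0.83)]
top trier_butt []
top trier []
top tube [(array([291.6, 225.1]), 0.56), (array([302.2, 254.8]), 0.19)]
231 184 pred mouth [295.6, 226.5]
```

View pics/drawn.png

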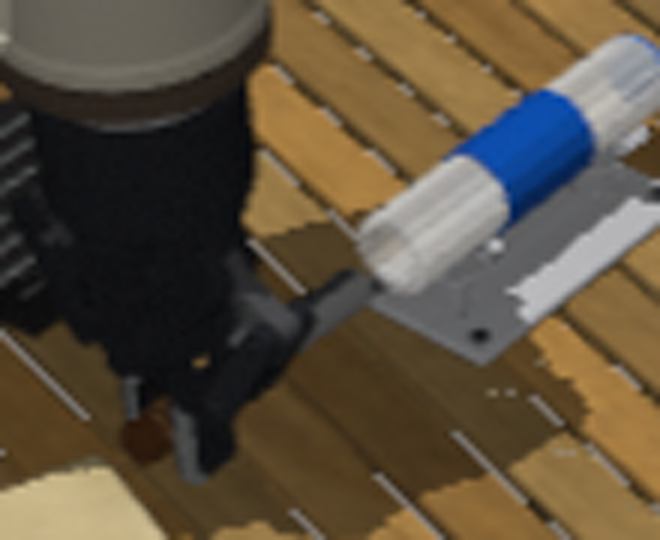

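```bash
python3 -m inch '[[[-0.4,-0.1,0,0,0,0,-1],[-0.4,-0.1,0,0,0,0,-1],[0,0,0,0,0,0,-1]]]' | head -2
python3 - <<'E'
from h import *
o=st(); c=ctrl.get_image("side"); d=np.array([.968,.252,0]); G=np.array(o["tcp_pos"])+[0,0,.0125]
print("butt",[(np.round(x["xy"],1),round(x["confidence"],2)) for x in ctrl.tip_of("side","trier_butt")[:2]])
for s in(-25,-20,-15,-10,90,95,100,105,110): print(s,proj(c,G+s*.001*d))
S=np.array([.6125,.0245,.046]); print("mouth",proj(c,S-.075*d),"low edge",proj(c,S-.075*d-[0,0,.017]))
x0,y0=231,184; cv2.imwrite("pics/drawn2.png",cv2.resize(c["frame"][214:254,260:320],None,fx=12,fy=12,interpolation=cv2.INTER_CUBIC))
E
```

```text
clock: 21.1
tcp_pos: [0.4189, -0.0243, 0.0326]
t 21.1 tcp [ 0.4189 -0.0243  0.0326] y [-0.2517  0.9678  0.0001] z [-0.0002  0.     -1.    ] yaw(y) 104.6 F [ 0.7 -0.4 -1.7] w 0.0162 ff 58.94854545593262 q [-0.24  0.    2.04 -0.    1.1  -2.07]
butt [(array([247. , 257.8]), 0.61)]
-25 [248.6, 261.4]
-20 [250.3, 260.1]
-15 [251.9, 258.9]
-10 [253.5, 257.7]
90 [284.8, 234.2]
95 [286.3, 233.1]
100 [287.8, 232.0]
105 [289.3, 230.9]
110 [290.8, 229.8]
mouth [295.6, 226.5] low edge [296.0, 232.2]
```

View pics/drawn2.png

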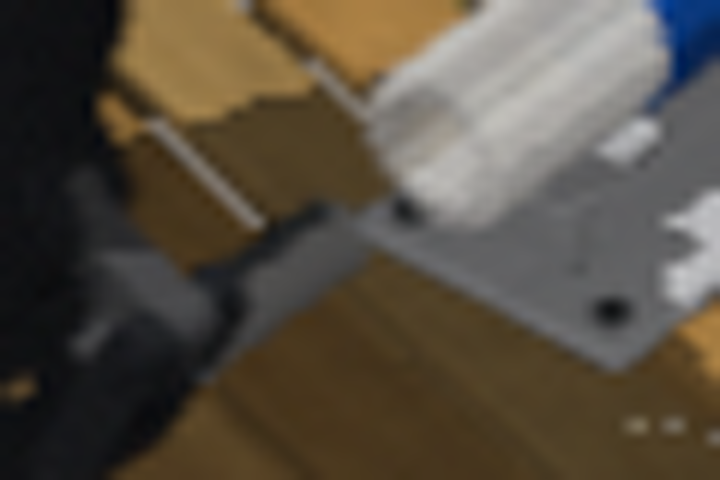

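The blade tip is at about (288.7,233), about 10 mm clear of the mouth at about (293,228), and it droops slightly. I lift, turn to the rest's direction and carry.

```bash
python3 -m inch '[[[-0.1,0,0.8,0.0025,-0.0097,0,-1],[0,0,2,0.0025,-0.0097,0,-1],[0,0,2.5,0.0025,-0.0097,0,-1],[0,0,2,0,0,0,-1],[0,0,0.7,0,0,0,-1],[0,-0.8,0,0,0,-0.061,-1],[0,-1.6,0,0,0,-0.09,-1],[0,-2.2,0,0,0,-0.1,-1]]]' | head -3
python3 -m inch '[[[0,-2.4,0,0,0,-0.1,-1],[0.1,-2.4,0,0,0,-0.1,-1],[0.1,-2.2,0,0,0,-0.1,-1],[0.1,-1.6,0,0,0,-0.06,-1],[0.1,-0.9,0,0,0,0,-1],[0,0,0,0,0,0,-1]]]'
python3 - <<'E'
from h import *
o=st(); cs={n:ctrl.get_image(n) for n in("side","top")}; R=np.array(o["ee_rot"]); x=-R[:,0]
G=np.array(o["tcp_pos"])-.0125*R[:,2]
for n in cs:
  for nm in("trier","trier_butt","rest_seat","rest"): print(n,nm,[(np.round(a["xy"],1),round(a["confidence"],2)) for a in ctrl.tip_of(n,nm)[:2]])
  print(n,"pred com",proj(cs[n],G+.055*x),"butt",proj(cs[n],G-.017*x),"tip",proj(cs[n],G+.103*x))
  S=np.array([.474,-.1845,.036]); print("  seat pred",proj(cs[n],S))
print("seat - com (cm)",(S-(G+.055*x))*100)
# blade axis in the side image: grey pixels around prediction
E
```

```text
clock: 22.0
tcp_pos: [0.4182, -0.0702, 0.1124]
ee_rot: [[-1.0, -0.001, 0.03], [-0.001, 1.0, 0.0], [-0.03, 0.0, -1.0]]
clock: 22.6
tcp_pos: [0.4223, -0.1658, 0.1123]
ee_rot: [[-0.937, 0.348, 0.028], [0.348, 0.938, -0.01], [-0.03, 0.0, -1.0]]
contact_force: [-0.1, 0.4, -0.9]
grip_width: 0.0158
finger_force: 59.0
t 22.6 tcp [ 0.4223 -0.1658  0.1123] y [0.3479 0.9375 0.0001] z [ 0.0278 -0.0102 -0.9996] yaw(y) 69.6 F [-0.1  0.4 -0.9] w 0.0158 ff 58.98279905319214 q [-0.55 -0.04  1.9   0.01  1.25 -1.77]
side trier [(array([319.9, 254.8]), 0.74)]
side trier_butt [(array([282.2, 262. ]), 0.85)]
side rest_seat [(array([321.7, 286.9]), 0.73), (array([317.4, 209.8]), 0.23)]
side rest [(array([319.9, 299.3]), 0.78)]
side pred com [318.7, 256.2] butt [283.0, 264.4] tip [342.2, 250.9]
  seat pred [320.4, 288.9]
top trier [(array([291.3, 228.5]), 0.34)]
top trier_butt []
top rest_seat []
top rest []
top pred com [392.0, 283.0] butt [381.0, 316.4] tip [399.3, 261.0]
  seat pred [387.8, 285.1]
seat - com (cm) [ 0.0467  0.0276 -9.0458]
```

```bash
python3 -m inch '[[[0.05,0.03,-1.5,0,0,0,-1],[0,0,-2.2,0,0,0,-1],[0,0,-2.2,0,0,0,-1],[0,0,-1.5,0,0,0,-1],[0,0,-0.7,0,0,0,-1],[0,0,-0.2,0,0,0,-1],[0,0,0,0,0,0,-1],[0,0,0,0,0,0,-1]]]'
python3 - <<'E'
from h import *
o=ctrl.observe(); c=ctrl.get_image("side"); R=np.array(o["ee_rot"]); x=-R[:,0]; G=np.array(o["tcp_pos"])-.0125*R[:,2]
for nm in("trier","trier_butt","rest_seat","rest"): print(nm,[(np.round(a["xy"],1),round(a["confidence"],2)) for a in ctrl.tip_of("side",nm)[:2]])
print("pred com",proj(c,G+.055*x),"butt",proj(c,G-.017*x),"tip",proj(c,G+.103*x),"seat",proj(c,[.474,-.1845,.036]),(np.array([.474,-.1845,.036])-(G+.055*x))*100)
E
```

```text
clock: 23.9
tcp_pos: [0.4233, -0.1651, 0.0304]
ee_rot: [[-0.937, 0.349, 0.029], [0.349, 0.937, -0.011], [-0.031, -0.0, -1.0]]
contact_force: [-0.9, -0.4, 0.9]
grip_width: 0.0163
finger_force: 59.0
trier [(array([321.9, 282.5]), 0.65)]
trier_butt [(array([285.1, 292.3]), 0.75)]
rest_seat [(array([319.5, 281. ]), 0.95)]
rest [(array([321. , 300.3]), 0.87)]
pred com [320.3, 285.7] butt [286.1, 293.8] tip [342.8, 280.4] seat [320.4, 288.9] [-0.0476 -0.032  -0.8622]
```

```bash
python3 -m inch '[[[-0.05,-0.03,-0.4,0,0,0,-1],[0,0,-0.2,0,0,0,-1],[0,0,0,0,0,0,-1],[0,0,0,0,0,0,-1]]]'
python3 -m inch '[[[0,0,-0.15,0,0,0,-1],[0,0,0,0,0,0,-1],[0,0,0,0,0,0,-1]]]'
```

```text
clock: 24.55
tcp_pos: [0.4224, -0.1651, 0.0236]
ee_rot: [[-0.937, 0.349, 0.028], [0.349, 0.937, -0.01], [-0.03, 0.0, -1.0]]
contact_force: [0.4, 1.8, 0.6]
grip_width: 0.0163
finger_force: 59.3
clock: 24.85
tcp_pos: [0.4226, -0.1651, 0.0224]
ee_rot: [[-0.937, 0.349, 0.029], [0.349, 0.937, -0.01], [-0.03, 0.0, -1.0]]
contact_force: [-1.4, 5.6, 8.6]
grip_width: 0.0165
finger_force: 60.0
```

```bash
python3 -m inch '[[[0.03,0.1,0,0,0,0,-1],[0,0,0,0,0,0,-1],[0,0,0,0,0,0,-1]]]' | grep -A0 -E "tcp|contact"
python3 -m inch '[[[0,0,0,0,0,0,-0.4],[0,0,0,0,0,0,-0.2],[0,0,0,0,0,0,0],[0,0,0,0,0,0,0.2],[0,0,0,0,0,0,0.3],[0,0,0,0,0,0,0.3],[0,0,0,0,0,0,0.3]]]'
python3 -m inch '[[[0,0,1.5,0,0,0,0.3],[0,0,3,0,0,0,0.3],[0,0,4,0,0,0,0.3],[0,0,4,0,0,0,0.3],[-1,3,2,0,0,0,0.3],[-1,4,1,0,0,0,0.3],[-1,4,0,0,0,0,0.3],[0,4,0,0,0,0,0.3]]]' | head -2
python3 -m inch '[[[0,4,0,0,0,0,0.3],[0,4,0,0,0,0,0.3],[0,4,0,0,0,0,0.3],[0,3,0,0,0,0,0.3],[0,0,0,0,0,0,0.3],[0,0,0,0,0,0,0.3]]]' | head -2
python3 - <<'E'
from h import *
st(); cs={n:ctrl.get_image(n) for n in("side","top")}
S=np.array([.474,-.1845,.036]); a=np.radians(-20.4); x=np.array([np.cos(a),np.sin(a),0])
for nm in("trier","trier_butt","rest_seat","rest","tube","tube_mouth","caciotta","brick","wedge"):
  r={n:ctrl.tip_of(n,nm) for n in cs}
  print(nm,{n:[(np.round(q["xy"],1),round(q["confidence"],2)) for q in r[n][:2]] for n in cs}, tri(cs["side"],r["side"][0]["xy"],cs["top"],r["top"][0]["xy"]) if all(r.values()) else "")
for n in cs: print(n,"exp com",proj(cs[n],S),"butt",proj(cs[n],S-.072*x),"tip",proj(cs[n],S+.048*x))
for n in cs:
  for q in ctrl.regions_of(n,"trier")[:1]:
    P=np.argwhere(q["mask"])[:,::-1]; W=np.array([at_z(cs[n],p.astype(float),.036)[:2] for p in P]); w=W-W.mean(0); ev,V=np.linalg.eigh(np.cov(w.T)); v=V[:,1]; s=w@v
    print(n,q["confidence"],q["extent"],"centre",W.mean(0),"yaw",np.degrees(np.arctan2(v[1],v[0])),"len",np.ptp(s),"mid offset from seat along x",(W.mean(0)-S[:2])@x[:2],"across",(W.mean(0)-S[:2])@[-x[1],x[0]])
E
```

```text
tcp_pos: [0.4229, -0.1643, 0.0223]
--
contact_force: [1.6, 1.8, 3.2]
clock: 25.85
tcp_pos: [0.4227, -0.1642, 0.0222]
ee_rot: [[-0.937, 0.349, 0.028], [0.349, 0.937, -0.011], [-0.03, -0.0, -1.0]]
contact_force: [-0.5, -0.1, -0.5]
grip_width: 0.0558
finger_force: 0.0
clock: 26.65
tcp_pos: [0.3918, -0.0131, 0.1777]
clock: 27.25
tcp_pos: [0.3925, 0.1361, 0.1771]
t 27.25 tcp [0.3925 0.1361 0.1771] y [ 0.347   0.9378 -0.0004] z [ 0.0279 -0.0107 -0.9996] yaw(y) 69.7 F [ 0.5 -0.1  0.3] w 0.0555 ff 0.0 q [ 0.16 -0.18  1.89 -0.02  1.41 -1.05]
trier {'side': [(array([321. , 288.1]), 0.73)], 'top': [(array([385.3, 286.8]), 0.88)]} [ 0.4737 -0.1807  0.0345]
trier_butt {'side': [(array([284.3, 295. ]), 0.86)], 'top': [(array([374.7, 316.1]), 0.6)]} [ 0.4062 -0.1529  0.0344]
rest_seat {'side': [(array([321.7, 284. ]), 0.66)], 'top': [(array([386.1, 285.3]), 0.76)]} [ 0.476  -0.1814  0.0455]
rest {'side': [(array([319. , 297.1]), 0.66)], 'top': [(array([387.5, 287.7]), 0.59)]} [ 0.4691 -0.1854  0.0157]
tube {'side': [(array([316.3, 207.6]), 0.92)], 'top': [(array([294.1, 222.1]), 0.74)]} [0.6151 0.0
[... 379 characters left out ...]
0.73)], 'top': [(array([463.2, 227.7]), 0.61)]} [ 0.6027 -0.3667 -0.0012]
wedge {'side': [(array([357.7, 363.8]), 0.93)], 'top': [(array([467.3, 303.8]), 0.9)]} [ 0.4296 -0.3647  0.0084]
side exp com [320.4, 288.9] butt [286.2, 296.2] tip [342.7, 284.0]
top exp com [387.8, 285.1] butt [377.7, 316.0] tip [394.5, 264.8]
side 0.94 [285.6, 280.0, 343.1, 300.6] centre [ 0.4598 -0.1778] yaw 157.3391106889084 len 0.12088472091359166 mid offset from seat along x -0.015634027420212776 across 0.0013543731872716876
top 0.95 [372.8, 266.6, 398.5, 315.9] centre [ 0.4571 -0.1783] yaw 157.90871235025563 len 0.11981881692461674 mid offset from seat along x -0.018016932410501514 across -5.763753026342272e-05
```

```bash
python3 -c "
from cell import ctrl
print(ctrl.finish_job())"
```

```text
the job is handed in; nothing more can be done
None
```

The job is handed in: the trier lies level in both grooves of the rest (about 3 mm short of the seat's centre by the last camera readings), the empty tube is back in its cradle, and no disturbance of the cheeses shows.

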